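# Find a clear plate gap with a feeler blade

## Robot

A 6-joint arm with a two-finger parallel gripper is mounted at the origin on a cart in front of the work surface, level with it; the furniture and walls round the work are solid. World frame = base frame: x ahead of the robot, y to its left, z up, the work surface at z = 0. Lengths are in mm, angles in rad, forces in N, time in s.
With the tool pointing down it reaches from about 275 to 750 mm from the base axis. Payload 10.2 kg.
Tool frame: the origin (TCP) lies at the centre of the arm's flange, where the gripper is bolted on; the fingertips stand ctrl.tip_reach ahead of it and the grasp point (between the pads) lies 155 mm ahead of it (ctrl.tip_reach is the distance from the TCP to the fingertips, in mm); z points along the fingers, y is the direction in which the jaws open and shut (so a half turn about z gives the same grasp; the last joint's range is limited). The gripper opens to 85 mm and grips with 20 to 120 N. Pads are 22 mm wide; open, the fingers measure 114 mm over their backs; the gripper's body (76 mm by 85 mm) begins 54 mm behind the grasp point. The pads swing forward as they close: fully open they stand 13 mm farther back than shut.
Start: joints at [-1.519, 0.313, 1.498, -0, 1.331, -0.223], TCP at [142.448, -505.313, 404.694] pointing down, gripper open.
Joint ranges: [-2.94, 2.94], [-0.97, 2.17], [0.19, 2.56], [-1.23, 4.37], [0.02, 3.11], [-2.88, 2.88]. Speed limits (rad/s): [2.39, 2.39, 3.01, 3.14, 3.14, 3.14].

## Interface

Orientations are given as a unit quaternion [w, x, y, z].
In Python, from rig import ctrl, viewer gives the robot as it stands.
- The arm moves only by the tool drive_tool, never from a script. Its argument "rows" is a list that holds one entry, the list of rows, each a list of 6 numbers: the shift along the world's x, y, z normalised to -1 to 1, where 1 is 0.1 m, then the turn, a rotation vector about the world's x, y, z normalised to -1 to 1, where 1 is 90 degrees. A call has 1 to 10 rows; each row is the pose to reach, as a shift and turn from the pose measured when the call began; what a row does not reach only later rows make up. A row lasts 1/8 s, in which the tool goes at most 62.5 mm and 10.7 degrees, less where a joint would pass 70% of its speed; a pose out of reach is approached as far as the arm can. A call with a number of a shift or a turn outside -1 to 1 is refused whole. A call with a gripper value outside its range is refused whole. "fingers" is the opening, from -1 (shut) to 1 (fully open), set as the call begins (left out, the last holds). The fingers move at their own pace and stop on an object; "force" is the grip in N (left out, the last holds). Time passes only in rows, so rows that repeat a pose let the fingers close. It gives the time, the measured TCP pose, the force and the opening at its end, in the units of the state.
- ctrl.sense(): the state, without advancing time (a new reading comes with each control period).
- viewer.capture(name): name is "scene" or "top" or "wrist"; returns the picture (400x640x3 uint8, red, green, blue); there is no depth.
- viewer.calibration(name): a dict with "mtx" (3x3 intrinsics, pixels), "extrinsics" (4x4, takes a point from camera to world coordinates). Camera axes: x right, y up, looking along -z (the intrinsics and any distortion apply to the point x, -y, -z); pixel columns grow to the right and rows downward; lengths in mm; the calibration is good to about 2 mm. The wrist camera is an equidistant fisheye: a pixel r from the principal point sees the ray r / f radians off the axis. A picture is of the moment at which its call begins: read the wrist's pose just before it. calibration takes no time and is no camera call; for the wrist camera it gives the pose at the moment of the call.
- ctrl.finish_job(): hands the job in, once; it reports no verdict.
The state is a dict: "time_s": time; "joints": joint angles; "dq": joint speeds; "tau": joint torques, N m; "eef_pos": TCP position; "ee_rot": TCP orientation; "force": force on the tool from outside, world axes, zero at the start; "wrist_torque": the same for the moment, N m; "grip_width": opening from 0.0 (shut) to 1.0 (fully open).
Only numpy, scipy, OpenCV 4.12 (cv2) and the standard library are available. Lean on these libraries where they do the work, as an engineer would, in place of code of your own. Each camera call takes 0.05 s, during which the arm holds its last target.

## Task

Take the orange-handled feeler blade out of its black rest and use it to find a gap of the blue plate carrier that is clear: slide the held blade gently down a gap along its tall back wall, and where it jams part-way draw it out and try another gap. Push it fully home, down to the floor of a clear gap, while you hold it, then let go and leave it standing there. Never push the blade hard against the carrier (stay below 25 newtons), and leave the bottle, the turbidimeter and the timer where they stand.

Things in the scene. Friction and masses are not known exactly. Their poses are not given: they have to be found in the camera images.
- feeler_blade: Loose feeler blade, 80 g, upright. Steel blade 4 mm thick (its x) by 20 mm wide (its y), 75 mm long, under an orange handle 14 mm thick (x) by 30 mm wide (y) by 48 mm tall. Origin at the middle of the blade's lower tip, z up along the blade: handle from z = 75 to 123 mm. Take the handle from above across its 14 mm thickness, at about z = 102 mm. At the start its tip is 9 mm above the worktop.
- blade_rest: Fixed black rest block, 74 x 74 mm foot, body 46 x 46 mm and 84 mm high, with a 78 mm deep slot 6 mm (x) by 23 mm (y) that holds the blade upright with its x along the rest's x. Origin at the centre of the underside. Draw the blade straight up by at least 78 mm to clear it.
- plate_carrier: Fixed plate carrier: grey tray (88 mm in x, 154 mm in y) with a blue insert 134 mm long in y. Origin on the worktop, z up, x from the insert's low front ledge (flat top at z = 50 mm) to its tall back wall (top at z = 66 mm), y along the row of three gaps toward gap_left. The insert is shifted in the tray by up to 5 mm either way in x, one fixed unknown amount for all gaps, not in this pose.
- bottle: White bottle with a blue cap, 66 mm across, 118 mm high, loose bystander; origin at the centre of its underside. Leave it alone.
- turbidimeter: White portable turbidimeter with a round cap, 88 x 191 x 68 mm, loose bystander; origin at the centre of its underside. Leave it alone.
- timer: White bench timer, 62 x 58 x 18 mm, loose bystander; origin at the centre of its underside. Leave it alone.
- gap_left (a point): Nominal mouth of the left gap, at the ledge's top edge (z = 50 mm), 42 mm to +y of gap_middle, axes as the carrier's. True gap: exact in y, up to 5 mm off in x (the insert's shift). One or two of the three gaps are closed inside by hidden keepers, at least one is clear; a clear gap has no drag and ends on a sprung floor pad at z = 10 mm (yields 0.4 mm per newton, up to 3 mm).
- gap_middle (a point): Nominal mouth of the middle gap, as gap_left, at the carrier's x = y = 0. Each gap is 6 mm wide in x (3 mm either side of its middle), 26 mm long in y, 40 mm deep below the ledge top, solid between gaps. Its +x side is the back wall's face, straight over all gaps and 16 mm above the ledge: a blade slid to +x over the ledge until it meets the wall is over the gap, 1 mm past its middle.
- gap_right (a point): Nominal mouth of the right gap, as gap_left, 42 mm to -y of gap_middle. In a closed gap (any of the three) the blade's tip meets a springy keeper about 19 mm below the ledge top, which yields about 0.4 mm per newton, up to 5 mm: draw the blade out again.

How it is judged:
By the outcome, as a careful person would: the job done as asked, in the order asked, and still so for the second after the job is handed in, with the robot touching nothing.
It also fails if it takes over 58 s, if anything falls off the work surface, if the arm or the gripper's body presses on something with over 40 N, if the wrist force passes 120 N, or if a joint passes its speed limit or range.

## Working session

There is one attempt and no reset: what is moved stays moved. The work goes in short steps, Python scripts to look and compute and a tool call to move; the robot and the scene stay as the last step left them, time stands still between calls to the robot, and variables do not carry over. Pictures are saved under pics/ and viewed, and the job is handed in when it is done.

Besides the shell and the picture viewer there is one more tool, called after "Call:" by a JSON object that holds its "op" and its "data", one argument or row to a line. drive_tool: Moves the arm, as the interface text tells. Scaled input: -1 to 1 covers 0.1 m each way for a shift and 90 degrees each way for a turn. Its arguments: {"type":"object","properties":{"rows":{"type":"array","items":{"type":"array","items":{"type":"array","items":{"type":"number"}}}},"fingers":{"type":"number"},"force":{"type":"number"}},"required":["rows"]}

```bash
ls; mkdir -p pics
python3 - <<'E'
from rig import ctrl, viewer
import cv2
print(ctrl.sense(), ctrl.tip_reach)
for n in ["scene","top","wrist"]:
    c=viewer.calibration(n); print(n,c)
    cv2.imwrite(f"pics/{n}0.png",viewer.capture(n)[:,:,::-1])
E
```

```text
pics
{'time_s': 0.0, 'joints': array([-1.51939023e+00,  3.13455760e-01,  1.49845486e+00,  1.28325171e-05,
        1.33101062e+00, -2.23389547e-01]), 'dq': array([0.00048516, 0.00197224, 0.00142778, 0.00035558, 0.00053507,
       0.00026732]), 'tau': array([ 3.31377505e-04, -4.12266719e+01, -2.59740257e+01, -1.36711869e-04,
        4.14709808e-03, -3.56553869e-06]), 'eef_pos': array([ 142.45128785, -505.26158032,  404.12528929]), 'ee_rot': array([-6.61302150e-04,  9.90575750e-01,  1.36964384e-01,  6.32618762e-05]), 'force': array([-0.50885077,  0.10472031, -0.31655744]), 'wrist_torque': array([-0.01725817, -0.01435205,  0.00449205]), 'grip_width': 1.0013816292937536} 173.4
scene {'mtx': array([[448.0394428 ,   0.        , 324.17927743],
       [  0.        , 448.0394428 , 195.60402584],
       [  0.        ,   0.        ,   1.        ]]), 'extrinsics': array([[-7.53094705e-01,  4.98322461e-01, -4.29561509e-01,
         6.91780172e+01],
       [-6.57802236e-01, -5.82254336e-01,  4.77782489e-01,
         5.43420929e+02],
       [-1.20243057e-02,  6.42381984e-01,  7.66290286e-01,
       
[... 453 characters left out ...]
1],
       [-5.11894194e-03,  9.72596179e-02,  9.95245881e-01,
         1.36918716e+03],
       [ 0.00000000e+00,  0.00000000e+00,  0.00000000e+00,
         1.00000000e+00]])}
wrist {'mtx': array([[309.70691629,   0.        , 320.75259105],
       [  0.        , 309.70691629, 201.54266891],
       [  0.        ,   0.        ,   1.        ]]), 'extrinsics': array([[ 2.70661883e-01,  9.12205068e-01,  3.07610240e-01,
         2.21139450e+02],
       [-9.62674475e-01,  2.56483341e-01,  8.64531762e-02,
        -4.82093044e+02],
       [-3.38765216e-05, -3.19528105e-01,  9.47576798e-01,
         3.74088476e+02],
       [ 0.00000000e+00,  0.00000000e+00,  0.00000000e+00,
         1.00000000e+00]])}
```

View pics/scene0.png

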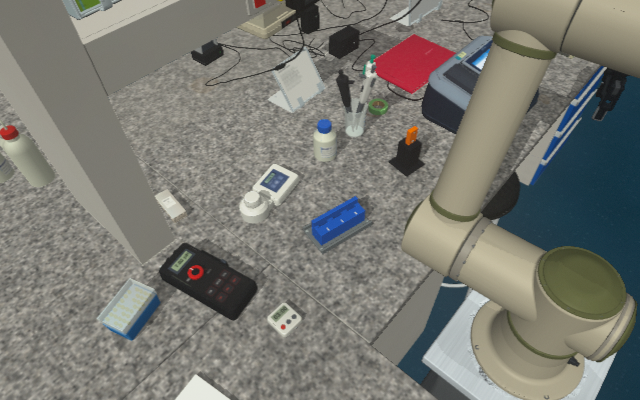

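View pics/top0.png

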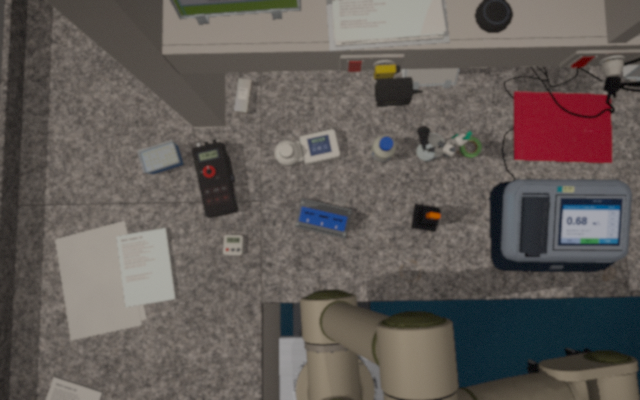

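View pics/wrist0.png

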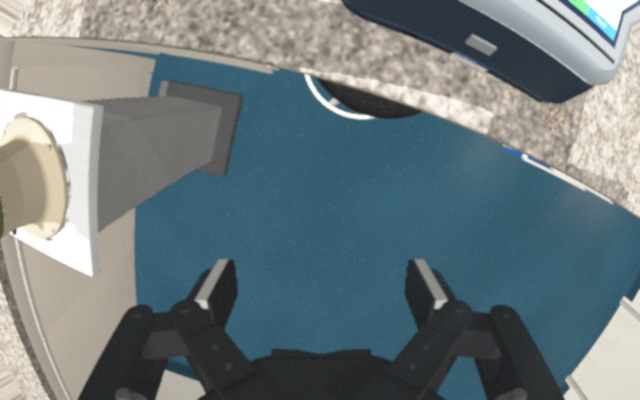

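```bash
cat > h.py <<'E'
import numpy as np, cv2
def ray(c,uv):
    K,T=c["mtx"],c["extrinsics"]
    d=np.array([(uv[0]-K[0,2])/K[0,0],-(uv[1]-K[1,2])/K[1,1],-1.])
    return T[:3,3],T[:3,:3]@(d/np.linalg.norm(d))
def onz(c,uv,z):
    o,d=ray(c,uv); return o+d*(z-o[2])/d[2]
def proj(c,p):
    K,T=c["mtx"],c["extrinsics"]
    q=T[:3,:3].T@(np.asarray(p,float)-T[:3,3])
    return np.array([K[0,0]*q[0]/-q[2]+K[0,2],K[1,1]*-q[1]/-q[2]+K[1,2]])
def tri(c1,u1,c2,u2):
    o1,d1=ray(c1,u1);o2,d2=ray(c2,u2)
    s=np.linalg.lstsq(np.c_[d1,-d2],o2-o1,rcond=None)[0]
    a,b=o1+d1*s[0],o2+d2*s[1]; return (a+b)/2,np.linalg.norm(a-b)
def rayf(c,uv):
    K,T=c["mtx"],c["extrinsics"]
    v=np.array([uv[0]-K[0,2],uv[1]-K[1,2]])/K[0,0]; r=np.hypot(*v)
    s=np.sin(r)/max(r,1e-9)
    return T[:3,3],T[:3,:3]@np.array([v[0]*s,-v[1]*s,-np.cos(r)])
def onzf(c,uv,z):
    o,d=rayf(c,uv); return o+d*(z-o[2])/d[2]
E
python3 - <<'E'
import cv2,numpy as np
a=cv2.imread("pics/scene0.png");b=cv2.imread("pics/top0.png")
def z(i,x,y,w,h,s):return cv2.resize(i[y:y+h,x:x+w],None,fx=s,fy=s,interpolation=cv2.INTER_CUBIC)
o=np.vstack([np.hstack([z(a,300,185,80,60,5),z(a,380,115,80,60,5)]),np.hstack([z(b,290,190,80,60,5),z(b,390,190,80,60,5)])])
cv2.imwrite("pics/crop0.png",o)
E
```

```text
(no output)
```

View pics/crop0.png

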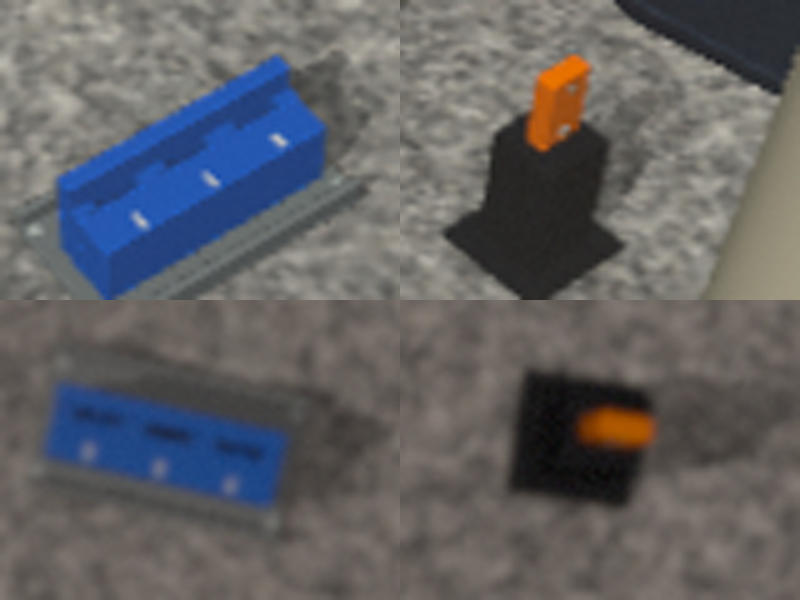

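Run:
```python
import cv2,numpy as np
from h import *
from rig import viewer
cs,ct=viewer.calibration("scene"),viewer.calibration("top")
a=cv2.imread("pics/scene0.png");b=cv2.imread("pics/top0.png")
def mask(i,n,box):
    h=cv2.cvtColor(i,cv2.COLOR_BGR2HSV)
    m={"o":cv2.inRange(h,(5,150,110),(20,255,255)),"b":cv2.inRange(h,(105,150,60),(125,255,255)),"k":cv2.inRange(h,(0,0,0),(180,255,50))}[n]
    o=np.zeros_like(m);x,y,w,hh=box;o[y:y+hh,x:x+w]=m[y:y+hh,x:x+w];return o
for nm,i,c,bo,bb in[("s",a,cs,(380,115,80,60),(300,185,80,60)),("t",b,ct,(390,190,60,50),(290,190,80,60))]:
  for k,bx in[("o",bo),("b",bb)]:
    m=mask(i,k,bx);cn=max(cv2.findContours(m,0,2)[0],key=cv2.contourArea)
    r=cv2.minAreaRect(cn);M=cv2.moments(m,True)
    print(nm,k,r,M['m10']/M['m00'],M['m01']/M['m00'],M['m00']);print(cv2.boxPoints(r).tolist())
    if k=="b": print([onz(c,p,66).round(1).tolist() for p in cv2.boxPoints(r)])
    if k=="o" : print([onz(c,p,132).round(1).tolist() for p in cv2.boxPoints(r)])
# hand points from crop
pts={"sblade top mid":(cs,(380+(565-400)/5,115+72/5),132),"t mark L":(ct,(290+88/5,190+152/5),50),"M":(ct,(290+159/5,190+168/5),50),"R":(ct,(290+230/5,190+184/5),50),
"sL":(cs,(300+139/5,185+220/5),50),"sM":(cs,(300+210/5,185+180/5),50),"sR":(cs,(300+279/5,185+140/5),50)}
for k,(c,u,z) in pts.items(): print(k,onz(c,u,z).round(1))
# tray corners top, rest foot corners
for k,u in {"tr1":(62,352),"tr2":(302,398),"tr3":(275,528),"tr4":(38,480)}.items(): print(k,onz(ct,(290+u[0]/5,190+(u[1]-300)/5),12).round(1))
for k,u in {"f1":(525,372),"f2":(652,388),"f3":(635,505),"f4":(510,488)}.items(): print(k,onz(ct,(390+(u[0]-400)/5,190+(u[1]-300)/5),6).round(1))
for k,u in {"f left":(445,235),"f right":(623,244)}.items(): print(k,onz(cs,(380+(u[0]-400)/5,115+u[1]/5),6).round(1))
```

```text
s o ((410.9120178222656, 134.9840087890625), (9.838700294494629, 19.140745162963867), 10.304845809936523) 410.92105263157896 134.8684210526316 152.0
[[404.3600158691406, 143.52000427246094], [407.7840270996094, 124.6880111694336], [417.4640197753906, 126.44801330566406], [414.0400085449219, 145.27999877929688]]
[[474.1, -217.8, 132.0], [508.5, -283.8, 132.0], [485.0, -294.5, 132.0], [451.6, -228.4, 132.0]]
s b ((337.46630859375, 220.22796630859375), (26.05732536315918, 56.1456184387207), 59.74356460571289) 337.3010355029586 220.47855029585799 1352.0
[[306.6528625488281, 223.11917114257812], [355.1502380371094, 194.82901000976562], [368.2797546386719, 217.33676147460938], [319.7823791503906, 245.62692260742188]]
[[528.0, 97.6, 66.0], [495.1, -46.8, 66.0], [426.9, -11.9, 66.0], [461.6, 125.2, 66.0]]
t o ((433.5, 215.0), (6.0, 13.0), 90.0) 433.7792207792208 215.11688311688312 77.0
[[427.0, 212.0], [440.0, 212.0], [440.0, 218.0], [427.0, 218.0]]
[[499.8, -257.8, 132.0], [499.1, -292.8, 132.0], [482.9, -292.1, 132.0], [483.6, -257.1, 132.0]]
t b ((322.8772277832031, 218.54031372070312), (45.38800048828125, 14.316722869873047), 12.804265022277832) 323.13255033557044 218.18624161073825 596.0
[[299.1611022949219, 220.49119567871094], [302.3340148925781, 206.53050231933594], [346.5933532714844, 216.5894317626953], [343.4204406738281, 230.5501251220703]]
[[486.3, 91.1, 66.0], [525.8, 81.5, 66.0], [494.8, -43.8, 66.0], [455.5, -33.9, 66.0]]
sblade top mid [ 487.5 -277.1  132. ]
t mark L [486.8  67.8  50. ]
M [476.8  27.1  50. ]
R [466.9 -13.4  50. ]
sL [485.9  69.1  50. ]
sM [475.3  28.4  50. ]
sR [465.1 -12.8  50. ]
tr1 [548.1  83.8  12. ]
tr2 [518.1 -58.   12. ]
tr3 [441.7 -40.2  12. ]
tr4 [472.5  99.1  12. ]
f1 [ 530.4 -250.8    6. ]
f2 [ 519.4 -325.9    6. ]
f3 [ 450.3 -312.9    6. ]
f4 [ 461.7 -239.4    6. ]
f left [ 527.9 -246.7    6. ]
f right [ 446.8 -306.5    6. ]
```

Call:
{"op": "drive_tool", "data": {
  "rows": [
    [[0.45,0.3,0,0,0,0.1],[0.9,0.57,0,0,0,0.19]]
  ]
}}

```text
time_s: 0.4
eef_pos: [233.2, -447.5, 404.0]
ee_rot: [-0.001, 0.959, 0.284, 0.0]
force: [0.2, -1.0, 0.2]
grip_width: 1.002
```

Call:
{"op": "drive_tool", "data": {
  "rows": [
    [[0.45,0.3,0,0,0,0.1],[0.9,0.57,0,0,0,0.19]]
  ]
}}

```text
time_s: 0.65
eef_pos: [324.5, -389.3, 403.9]
ee_rot: [-0.001, 0.905, 0.426, -0.0]
force: [0.2, -1.1, 0.2]
grip_width: 0.998
```

Call:
{"op": "drive_tool", "data": {
  "rows": [
    [[0.45,0.3,0,0,0,0.1],[0.9,0.57,0,0,0,0.19]]
  ]
}}

```text
time_s: 0.9
eef_pos: [415.9, -331.0, 403.8]
ee_rot: [-0.001, 0.83, 0.558, -0.0]
force: [-0.2, -1.1, 0.4]
grip_width: 1.002
```

Call:
{"op": "drive_tool", "data": {
  "rows": [
    [[0.4,0.27,-0.1,0,0,0.08],[0.73,0.53,-0.2,0,0,0.154],[0.73,0.53,-0.2,0,0,0.154]]
  ]
}}

```text
time_s: 1.27
eef_pos: [490.4, -276.1, 382.6]
ee_rot: [-0.002, 0.755, 0.656, -0.0]
force: [0.6, -0.8, -0.1]
grip_width: 0.996
```

Run:
```python
from rig import ctrl, viewer
import cv2
s=ctrl.sense();print(s["eef_pos"],s["ee_rot"],s["joints"])
print(repr(viewer.calibration("wrist")))
for n in ["wrist"]:
    cv2.imwrite(f"pics/{n}1.png",viewer.capture(n)[:,:,::-1])
```

```text
[ 490.35315551 -276.148086    382.58920386] [-2.04404404e-03  7.55163468e-01  6.55533248e-01 -3.44908434e-04] [-7.21030360e-01  4.13619616e-01  1.41402769e+00 -1.38229030e-04
  1.31808907e+00 -5.79980001e-01]
{'mtx': array([[309.70691629,   0.        , 320.75259105],
       [  0.        , 309.70691629, 201.54266891],
       [  0.        ,   0.        ,   1.        ]]), 'extrinsics': array([[ 9.89959743e-01,  1.32805298e-01,  4.83989602e-02,
         5.01406882e+02],
       [-1.41302732e-01,  9.38626236e-01,  3.14665420e-01,
        -1.93882866e+02],
       [-3.63929903e-03, -3.18345003e-01,  9.47967939e-01,
         3.52623765e+02],
       [ 0.00000000e+00,  0.00000000e+00,  0.00000000e+00,
         1.00000000e+00]])}
```

View pics/wrist1.png

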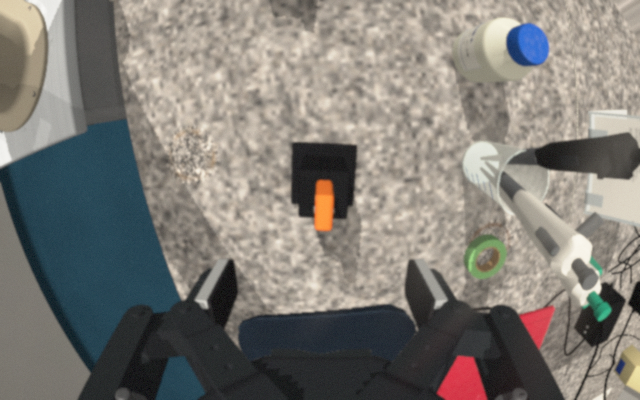

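```bash
cat > c1.py <<'E'
import numpy as np
C={"mtx":np.array([[309.70691629,0,320.75259105],[0,309.70691629,201.54266891],[0,0,1]]),
"extrinsics":np.array([[9.89959743e-01,1.32805298e-01,4.83989602e-02,501.406882],[-1.41302732e-01,9.38626236e-01,3.14665420e-01,-193.882866],[-3.63929903e-03,-3.18345003e-01,9.47967939e-01,352.623765],[0,0,0,1]])}
E
python3 - <<'E'
import cv2,numpy as np
from h import *; from c1 import C
i=cv2.imread("pics/wrist1.png");h=cv2.cvtColor(i,cv2.COLOR_BGR2HSV)
m=cv2.inRange(h,(5,150,110),(20,255,255));m[:,:280]=0;m[:,370:]=0
for y in range(176,236,4):
    x=np.where(m[y]>0)[0]
    if len(x):print(y,x.min(),x.max(),h[y,int(x.mean()),2])
m=cv2.inRange(h,(0,0,0),(180,255,45));m[:,:270]=0;m[:,380:]=0;m[:130]=0;m[235:]=0
for y in range(138,225,5):
    x=np.where(m[y]>0)[0]
    if len(x):print("k",y,x.min(),x.max())
cv2.imwrite("pics/c1.png",cv2.resize(i[130:250,270:390],None,fx=5,fy=5,interpolation=cv2.INTER_CUBIC))
for k,u in {"f1":(292,143),"f2":(356,144),"f4":(293,203)}.items(): print(k,onzf(C,u,6).round(1))
E
```

```text
180 318 330 159
184 316 332 224
188 316 332 226
192 315 333 227
196 315 333 252
200 314 333 253
204 314 333 253
208 316 333 253
212 315 333 253
216 314 332 254
220 315 331 253
224 315 331 253
228 316 331 251
k 148 294 355
k 153 294 354
k 158 293 354
k 163 293 354
k 168 293 353
k 173 294 353
k 178 293 353
k 183 293 352
k 188 293 352
k 193 293 352
k 198 293 351
k 203 299 351
k 208 300 346
k 213 300 345
f1 [ 461.5 -235.5    6. ]
f2 [ 532.7 -246.7    6. ]
f4 [ 450.9 -306.1    6. ]
```

View pics/c1.png

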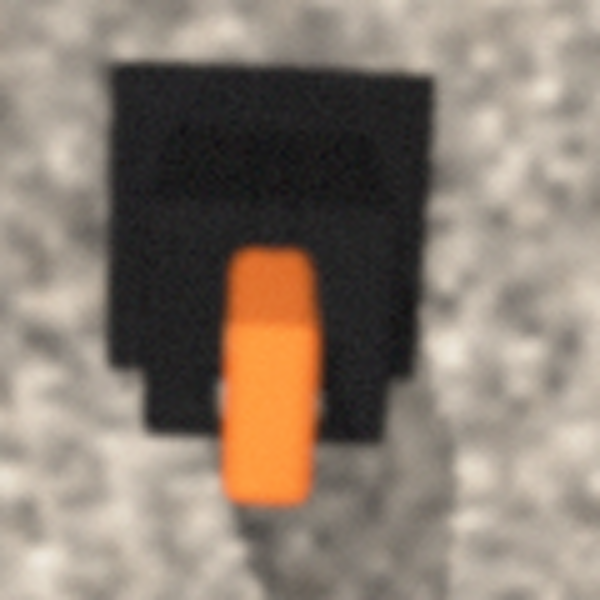

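Run:
```python
from h import *; from c1 import C
P=[onzf(C,(270+u/5,130+v/5),132)[:2] for u,v in [(226,324),(320,324),(313,503),(222,503)]]
print(np.round(P,1)); P=np.array(P)
print("ctr",P.mean(0)); e=(P[0]+P[1]-P[2]-P[3])/2; print("len",np.hypot(*e),"yaw",np.degrees(np.arctan2(-e[0],e[1])),"w",np.hypot(*(P[1]-P[0])))
B=[onzf(C,(270+u/5,130+v/5),84)[:2] for u,v in [(145,203),(392,203),(383,438),(145,434)]]
B=np.array(B);print(np.round(B,1),B.mean(0),B[1]-B[0],B[0]-B[3])
F=np.array([onzf(C,(270+u/5,130+v/5),z)[:2] for u,v,z in [(112,66,6),(434,76,6)]]);e=F[1]-F[0];print(F,np.hypot(*e),np.degrees(np.arctan2(e[1],e[0])))
```

```text
[[ 486.8 -261.3]
 [ 500.7 -263.2]
 [ 495.9 -292. ]
 [ 481.9 -290. ]]
ctr [ 491.31315876 -276.65090538]
len 29.18118552662773 yaw -9.56302278852494 w 14.03237646741983
[[ 472.6 -251.6]
 [ 516.2 -257.7]
 [ 509.4 -302.1]
 [ 465.5 -295.1]] [ 490.90794267 -276.62046959] [43.53262551 -6.1479208 ] [ 7.15516972 43.48446044]
[[ 461.88598703 -235.84467057]
 [ 533.47792397 -248.22528795]] 72.65456022361298 -9.811301052458546
```

Call:
{"op": "drive_tool", "data": {
  "rows": [
    [[0.013,-0.01,-0.3,-0.002,-0.002,-0.011],[0.013,-0.01,-0.7,-0.002,-0.002,-0.011],[0.013,-0.01,-0.95,-0.002,-0.002,-0.011],[0.013,-0.01,-1.0,-0.002,-0.002,-0.011]]
  ]
}}

```text
time_s: 1.82
eef_pos: [489.9, -278.9, 282.2]
ee_rot: [-0.001, 0.762, 0.647, -0.001]
force: [-0.3, 0.2, 1.0]
grip_width: 0.999
```

```bash
cat > st.py <<'E'
from rig import ctrl
import numpy as np
from scipy.spatial.transform import Rotation as R
def st(p=True):
    s=ctrl.sense();q=s["ee_rot"];M=R.from_quat([q[1],q[2],q[3],q[0]]).as_matrix()
    g=s["eef_pos"]+155*M[:,2]
    yaw=np.degrees(np.arctan2(M[1,0],M[0,0]))-90
    if p: print("t",round(s["time_s"],2),"tcp",s["eef_pos"].round(2),"grasp",g.round(2),"jawyaw",round(yaw,2),"zdir",M[:,2].round(4),"F",s["force"].round(2),"T",s["wrist_torque"].round(3),"w",round(s["grip_width"],4),"j",s["joints"].round(2))
    return s,g,yaw,M
if __name__=="__main__": st()
E
python3 st.py
```

```text
t 1.82 tcp [ 489.94 -278.93  282.15] grasp [ 489.68 -278.91  127.15] jawyaw -9.35 zdir [-1.7e-03  1.0e-04 -1.0e+00] F [-0.34  0.17  0.99] T [-0.014 -0.009 -0.031] w 0.9986 j [-0.73  0.52  1.53 -0.    1.09 -0.56]
```

Call:
{"op": "drive_tool", "data": {
  "rows": [
    [[0.015,0.022,-0.1,0,-0.001,0.003],[0.015,0.022,-0.16,0,-0.001,0.003],[0.015,0.022,-0.16,0,-0.001,0.003]]
  ]
}}

```text
time_s: 2.2
eef_pos: [491.4, -276.8, 266.2]
ee_rot: [-0.0, 0.761, 0.649, -0.0]
force: [-0.0, -0.5, -0.7]
grip_width: 1.004
```

```bash
python3 st.py
```

```text
t 2.2 tcp [ 491.43 -276.78  266.21] grasp [ 491.42 -276.76  111.21] jawyaw -9.09 zdir [-1.e-04  1.e-04 -1.e+00] F [-0.   -0.46 -0.69] T [-0.005  0.015  0.047] w 1.0038 j [-0.72  0.54  1.55  0.    1.06 -0.56]
```

Call:
{"op": "drive_tool", "data": {
  "rows": [
    [[0,0,0,0,0,0],[0,0,0,0,0,0],[0,0,0,0,0,0],[0,0,0,0,0,0],[0,0,0,0,0,0],[0,0,0,0,0,0]]
  ],
  "fingers": -1,
  "force": 60
}}

```text
time_s: 2.95
eef_pos: [491.5, -276.8, 266.4]
ee_rot: [0.0, 0.761, 0.649, 0.0]
force: [-0.2, 0.0, 2.1]
grip_width: 0.156
```

```bash
python3 st.py
```

```text
t 2.95 tcp [ 491.46 -276.82  266.38] grasp [ 491.49 -276.85  111.38] jawyaw -9.08 zdir [ 2.e-04 -2.e-04 -1.e+00] F [-0.21  0.02  2.07] T [ 0.039  0.088 -0.028] w 0.1562 j [-0.72  0.54  1.55 -0.    1.06 -0.56]
```

Call:
{"op": "drive_tool", "data": {
  "rows": [
    [[0,0,0.1,0,0,0],[0,0,0.4,0,0,0],[0,0,0.75,0,0,0],[0,0,1.0,0,0,0],[0,0,1.0,0,0,0]]
  ]
}}

```text
time_s: 3.58
eef_pos: [491.5, -276.8, 368.3]
ee_rot: [0.002, 0.761, 0.649, 0.0]
force: [0.3, -1.0, -1.1]
grip_width: 0.158
```

```bash
python3 st.py
python3 - <<'E'
from rig import viewer
import cv2
cv2.imwrite("pics/wrist2.png",viewer.capture("wrist")[:,:,::-1])
E
```

```text
t 3.58 tcp [ 491.51 -276.78  368.34] grasp [ 491.99 -277.2   213.34] jawyaw -9.08 zdir [ 0.0031 -0.0027 -1.    ] F [ 0.35 -1.03 -1.07] T [0.011 0.019 0.031] w 0.1576 j [-0.72  0.43  1.43  0.    1.28 -0.56]
```

View pics/wrist2.png

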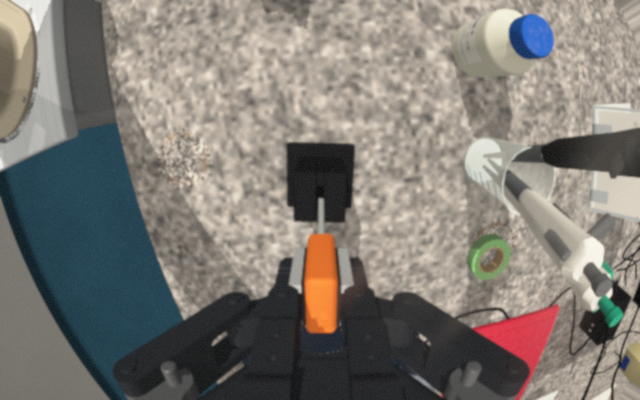

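Call:
{"op": "drive_tool", "data": {
  "rows": [
    [[0,0.3,0,0,0,-0.02],[-0.03,0.85,0,0,0,-0.047]]
  ]
}}

```text
time_s: 3.88
eef_pos: [488.1, -191.6, 364.9]
ee_rot: [-0.001, 0.785, 0.619, -0.0]
force: [0.7, 0.1, 0.6]
grip_width: 0.152
```

Call:
{"op": "drive_tool", "data": {
  "rows": [
    [[-0.02,0.5,0,0,0,0],[-0.04,0.95,0,0,0,0]]
  ]
}}

```text
time_s: 4.12
eef_pos: [483.6, -94.9, 363.5]
ee_rot: [-0.002, 0.785, 0.619, -0.001]
force: [0.4, 0.5, -0.5]
grip_width: 0.151
```

Call:
{"op": "drive_tool", "data": {
  "rows": [
    [[-0.02,0.4,0,0,0,0],[-0.04,0.6,0,0,0,0],[-0.04,0.6,0,0,0,0]]
  ]
}}

```text
time_s: 4.5
eef_pos: [479.3, -33.9, 362.5]
ee_rot: [-0.003, 0.785, 0.62, -0.001]
force: [-0.1, -0.4, -1.1]
grip_width: 0.157
```

```bash
python3 st.py
python3 - <<'E'
from rig import viewer
import cv2,numpy as np
c=viewer.calibration("wrist"); np.savez("c3.npz",**c)
i=viewer.capture("wrist")[:,:,::-1]
cv2.imwrite("pics/wrist3.png",i)
E
```

```text
t 4.5 tcp [479.32 -33.93 362.5 ] grasp [478.44 -33.56 207.5 ] jawyaw -13.4 zdir [-0.0056  0.0024 -1.    ] F [-0.1  -0.43 -1.12] T [-0.03   0.054 -0.011] w 0.1565 j [-0.32  0.26  1.69  0.    1.2  -0.08]
```

View pics/wrist3.png

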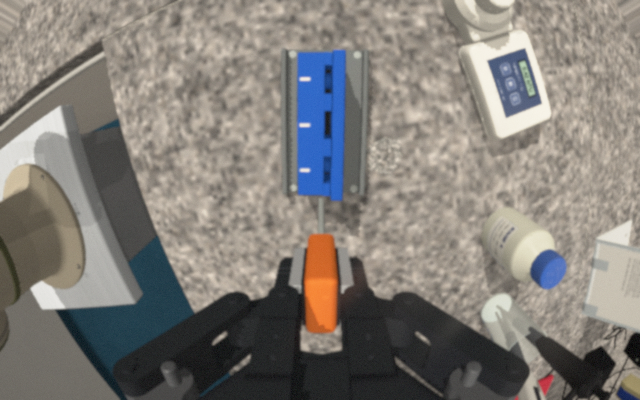

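Run:
```python
import cv2
i=cv2.imread("pics/wrist3.png")
cv2.imwrite("pics/c3.png",cv2.resize(i[40:210,270:380],None,fx=3.5,fy=3.5,interpolation=cv2.INTER_CUBIC))
```

```text
(no output)
```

View pics/c3.png

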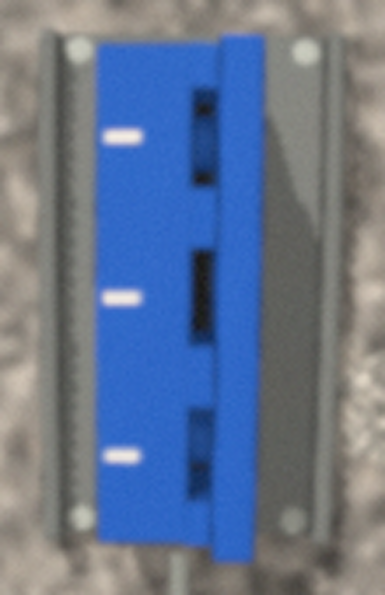

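Run:
```python
from h import *
C=dict(np.load("c3.npz"))
f=lambda u,v,z:onzf(C,(270+u/3.5-0.0,40+v/3.5),z)[:2]
G=np.array([f(204.5,138,50),f(202.5,297,50),f(200.5,454,50)]);M=np.array([f(123,136.5,50),f(122,298,50),f(122,456,50)])
print(G.round(1),M.round(1));
for A in(G,M):
  e=A[0]-A[2];print(np.hypot(*e),np.degrees(np.arctan2(-e[0],e[1])),A.mean(0))
print("gap edges mid",f(190,297,50),f(215,297,50),f(202.5,250,50),f(202.5,344,50))
W=np.array([f(220,36,66),f(266,36,66),f(254,562,66),f(213,562,66)]);print("wall",W.round(1));
e=W[0]-W[3];print(np.degrees(np.arctan2(-e[0],e[1])),np.hypot(*e));e=W[1]-W[2];print(np.degrees(np.arctan2(-e[0],e[1])),np.hypot(*e))
T=np.array([f(40,33,10),f(342,37,10),f(330,542,10),f(45,542,10)]);print("tray",T.round(1),T.mean(0),[np.hypot(*(T[k]-T[k-1])).round(1) for k in range(4)])
# blade visible part? project of tip expected
```

```text
[[507.4  64.8]
 [497.3  24.5]
 [487.2 -16.2]] [[487.3  70.1]
 [477.   29.1]
 [466.7 -11.9]]
83.44194696301354 -13.951937418711516 [497.3105278   24.35249059]
84.47012268413135 -14.084353635248581 [477.00451428  29.10168549]
gap edges mid [494.17206486  25.23361616] [500.47071397  23.75621019] [500.13754738  36.45278067] [494.49150949  12.44857819]
wall [[516.3  87.7]
 [527.1  85.3]
 [494.9 -43.7]
 [484.5 -41.3]]
-13.86563484554054 132.82762249115436
-14.035112356723097 133.01589000137554
tray [[469.7 110.1]
 [555.1  88.7]
 [518.9 -61.8]
 [432.  -41.2]] [493.92568573  23.93335837] [np.float64(156.0), np.float64(88.0), np.float64(154.8), np.float64(89.3)]
```

Call:
{"op": "drive_tool", "data": {
  "rows": [
    [[0.04,0.25,-0.1,0,-0.002,-0.003],[0.09,0.6,-0.25,-0.0015,-0.0036,-0.0067],[0.09,0.6,-0.4,-0.0015,-0.0036,-0.0067],[0.09,0.6,-0.42,-0.0015,-0.0036,-0.0067]]
  ]
}}

```text
time_s: 5.05
eef_pos: [488.5, 24.2, 319.5]
ee_rot: [-0.001, 0.789, 0.615, -0.001]
force: [0.4, -1.0, -1.0]
grip_width: 0.159
```

```bash
cat >> st.py <<'E'
    X=np.array([.9703,-.2419]);Y=np.array([.2419,.9703])
    s,g,yaw,M=st(False); tip=g-102.4*-M[:,2]*1 if False else s["eef_pos"]+(155+102.4)*M[:,2]
    d=tip[:2]-np.array([497.3,24.4]); F=s["force"]
    print("tip",tip.round(2),"rel mid gap x,y",(d@X).round(2),(d@Y).round(2),"Fcar",(F[:2]@X).round(2),(F[:2]@Y).round(2),F[2].round(2))
E
python3 st.py
```

```text
File "st.py", line 11
    X=np.array([.9703,-.2419]);Y=np.array([.2419,.9703])
IndentationError: unexpected indent
```

```bash
sed -i 's/^if __name__.*/if __name__=="__main__":\n    st()/' st.py; python3 st.py
python3 - <<'E'
from rig import viewer
import cv2,numpy as np
c=viewer.calibration("wrist"); np.savez("c4.npz",**c)
i=viewer.capture("wrist")[:,:,::-1]
cv2.imwrite("pics/wrist4.png",i)
cv2.imwrite("pics/c4.png",cv2.resize(i[40:340,220:420],None,fx=2.5,fy=2,interpolation=cv2.INTER_CUBIC))
E
```

```text
t 5.05 tcp [488.46  24.21 319.47] grasp [488.16  24.19 164.47] jawyaw -14.11 zdir [-2.e-03 -2.e-04 -1.e+00] F [ 0.41 -1.02 -0.99] T [-0.054 -0.017 -0.001] w 0.1595 j [-0.19  0.32  1.72 -0.    1.1   0.06]
tip [487.96  24.17  62.07] rel mid gap x,y -9.01 -2.48 Fcar 0.65 -0.89 -0.99
```

View pics/c4.png

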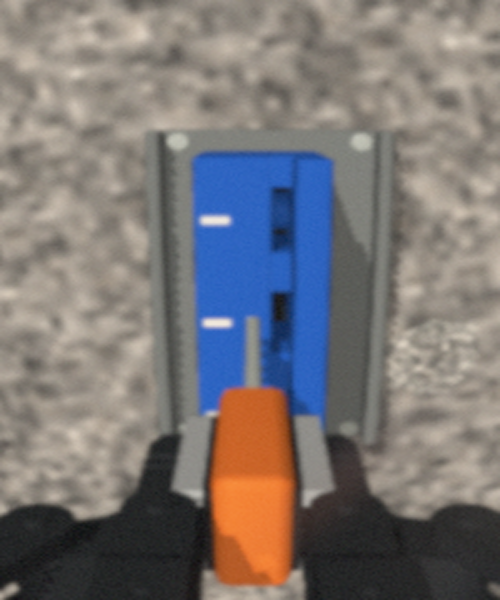

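Run:
```python
from h import *
C=dict(np.load("c4.npz"))
X=np.array([.9703,-.2419]);Y=np.array([.2419,.9703]);m=np.array([497.3,24.4])
f=lambda u,v,z:onzf(C,(220+u/2.5,40+v/2),z)[:2]
for n,p in {"tip+yedge":f(252.5,317,62),"tipL":f(245.5,317,62),"tipR":f(260,317,62),"leftgap ctr":f(282,218.5,50),"leftgap edges":f(271.5,218,50),"e2":f(292.5,218,50),"markL":f(215,220,50),"markM":f(217,323,50),"gapM top edge":f(282,292,50)}.items():
    d=p-m;print(n,p.round(1),(d@X).round(1),(d@Y).round(1))
```

```text
tip+yedge [489.6  32.5] -9.4 6.0
tipL [487.5  33. ] -11.6 6.0
tipR [491.9  31.9] -7.1 6.0
leftgap ctr [507.4  65.6] -0.1 42.5
leftgap edges [504.3  66.6] -3.4 42.6
e2 [510.7  65. ] 3.1 42.7
markL [487.   70.2] -21.0 41.9
markM [476.8  29. ] -21.0 -0.5
gapM top edge [500.4  36.6] 0.1 12.6
```

Call:
{"op": "drive_tool", "data": {
  "rows": [
    [[0.007,0.03,-0.04,0,-0.0013,0],[0.007,0.03,-0.075,0,-0.0013,0],[0.007,0.03,-0.075,0,-0.0013,0]]
  ]
}}

```text
time_s: 5.48
eef_pos: [489.2, 26.9, 312.4]
ee_rot: [0.0, 0.789, 0.615, 0.0]
force: [0.0, 0.8, -0.7]
grip_width: 0.159
```

```bash
python3 st.py
```

```text
t 5.47 tcp [489.24  26.89 312.38] grasp [489.38  26.85 157.38] jawyaw -14.15 zdir [ 9.e-04 -3.e-04 -1.e+00] F [ 0.05  0.75 -0.71] T [-0.029 -0.045  0.018] w 0.1592 j [-0.18  0.33  1.73 -0.    1.08  0.06]
tip [489.48  26.82  54.98] rel mid gap x,y -8.18 0.46 Fcar -0.14 0.74 -0.71
```

Call:
{"op": "drive_tool", "data": {
  "rows": [
    [[0.029,-0.007,0,0,0,0],[0.058,-0.0145,0,0,0,0],[0.068,-0.017,0,0,0,0],[0.073,-0.018,0,0,0,0]]
  ]
}}

```text
time_s: 5.98
eef_pos: [496.6, 25.1, 312.4]
ee_rot: [0.0, 0.789, 0.615, 0.0]
force: [0.7, -0.3, -1.5]
grip_width: 0.155
```

```bash
python3 st.py
```

```text
t 5.97 tcp [496.6   25.11 312.37] grasp [496.73  25.07 157.37] jawyaw -14.15 zdir [ 8.e-04 -3.e-04 -1.e+00] F [ 0.75 -0.32 -1.49] T [ 0.042 -0.004 -0.001] w 0.1554 j [-0.19  0.35  1.71 -0.    1.09  0.06]
tip [496.81  25.04  54.97] rel mid gap x,y -0.63 0.5 Fcar 0.8 -0.13 -1.49
```

Call:
{"op": "drive_tool", "data": {
  "rows": [
    [[0.005,-0.0012,0,0,0,0],[0.01,-0.0024,0,0,0,0]]
  ]
}}

```text
time_s: 6.22
eef_pos: [497.6, 24.9, 312.4]
ee_rot: [0.0, 0.789, 0.615, 0.0]
force: [0.2, -0.6, -0.5]
grip_width: 0.158
```

```bash
python3 st.py
```

```text
t 6.22 tcp [497.62  24.86 312.4 ] grasp [497.76  24.81 157.4 ] jawyaw -14.15 zdir [ 9.e-04 -3.e-04 -1.e+00] F [ 0.17 -0.62 -0.54] T [0.013 0.041 0.072] w 0.158 j [-0.19  0.35  1.7  -0.    1.09  0.06]
tip [497.85  24.78  55.  ] rel mid gap x,y 0.44 0.5 Fcar 0.32 -0.56 -0.54
```

Call:
{"op": "drive_tool", "data": {
  "rows": [
    [[0.004,-0.001,0,0,0,0],[0.007,-0.0017,0,0,0,0]]
  ]
}}

```text
time_s: 6.48
eef_pos: [498.3, 24.7, 312.4]
ee_rot: [0.0, 0.789, 0.615, 0.0]
force: [0.3, 0.3, -0.6]
grip_width: 0.152
```

```bash
python3 st.py|tail -1
```

```text
tip [498.57  24.63  55.01] rel mid gap x,y 1.17 0.53 Fcar 0.2 0.32 -0.63
```

Call:
{"op": "drive_tool", "data": {
  "rows": [
    [[0.004,-0.001,0,0,0,0],[0.007,-0.0017,0,0,0,0]]
  ]
}}

```text
time_s: 6.72
eef_pos: [498.9, 24.6, 312.3]
ee_rot: [0.0, 0.789, 0.615, -0.0]
force: [-1.9, 0.0, 1.5]
grip_width: 0.157
```

```bash
python3 st.py|tail -1
```

```text
tip [498.89  24.53  54.91] rel mid gap x,y 1.51 0.51 Fcar -1.87 -0.42 1.54
```

Call:
{"op": "drive_tool", "data": {
  "rows": [
    [[0.005,-0.0012,0,0,0,0],[0.005,-0.0012,0,0,0,0]]
  ]
}}

```text
time_s: 6.98
eef_pos: [499.3, 24.5, 312.2]
ee_rot: [-0.0, 0.789, 0.615, -0.0]
force: [-2.2, 0.2, -0.8]
grip_width: 0.158
```

```bash
python3 st.py
```

```text
t 6.97 tcp [499.25  24.52 312.18] grasp [499.08  24.54 157.18] jawyaw -14.14 zdir [-1.1e-03  1.0e-04 -1.0e+00] F [-2.22  0.16 -0.78] T [ 0.2    0.751 -0.054] w 0.1577 j [-0.19  0.35  1.7  -0.    1.09  0.06]
tip [498.97  24.55  54.78] rel mid gap x,y 1.58 0.55 Fcar -2.19 -0.38 -0.78
```

Call:
{"op": "drive_tool", "data": {
  "rows": [
    [[-0.012,0.003,0,0,-0.0007,0],[-0.012,0.003,-0.02,0,-0.0007,0],[-0.012,0.003,-0.05,0,-0.0007,0],[-0.012,0.003,-0.08,0,-0.0007,0],[-0.012,0.003,-0.08,0,-0.0007,0]]
  ]
}}

```text
time_s: 7.6
eef_pos: [498.0, 24.8, 303.9]
ee_rot: [-0.0, 0.789, 0.615, -0.0]
force: [0.8, 0.6, -1.0]
grip_width: 0.159
```

```bash
python3 st.py
```

```text
t 7.6 tcp [498.04  24.77 303.88] grasp [497.97  24.81 148.88] jawyaw -14.15 zdir [-5.e-04  2.e-04 -1.e+00] F [ 0.83  0.63 -1.02] T [0.01  0.008 0.027] w 0.1588 j [-0.19  0.36  1.71  0.    1.07  0.06]
tip [497.92  24.83  46.48] rel mid gap x,y 0.5 0.57 Fcar 0.65 0.82 -1.02
```

Call:
{"op": "drive_tool", "data": {
  "rows": [
    [[0,0,-0.04,0,0,0],[0,0,-0.08,0,0,0],[0,0,-0.12,0,0,0],[0,0,-0.13,0,0,0]]
  ]
}}

```text
time_s: 8.1
eef_pos: [498.0, 24.8, 290.5]
ee_rot: [-0.0, 0.789, 0.615, -0.0]
force: [0.6, 0.3, 0.2]
grip_width: 0.157
```

```bash
python3 st.py
```

```text
t 8.1 tcp [497.99  24.81 290.54] grasp [497.84  24.86 135.54] jawyaw -14.14 zdir [-1.e-03  3.e-04 -1.e+00] F [0.59 0.32 0.21] T [-0.017  0.008 -0.022] w 0.1572 j [-0.19  0.38  1.73  0.    1.04  0.06]
tip [497.74  24.9   33.14] rel mid gap x,y 0.31 0.59 Fcar 0.5 0.46 0.21
```

Call:
{"op": "drive_tool", "data": {
  "rows": [
    [[0,0,-0.02,0,0,0],[0,0,-0.03,0,0,0],[0,0,-0.04,0,0,0]]
  ]
}}

```text
time_s: 8.48
eef_pos: [498.0, 24.8, 286.5]
ee_rot: [-0.0, 0.789, 0.615, -0.0]
force: [-0.4, -0.8, -0.9]
grip_width: 0.157
```

```bash
python3 st.py
```

```text
t 8.47 tcp [498.04  24.78 286.54] grasp [497.9   24.82 131.54] jawyaw -14.15 zdir [-9.e-04  3.e-04 -1.e+00] F [-0.39 -0.78 -0.94] T [ 0.005  0.04  -0.016] w 0.1566 j [-0.19  0.39  1.73  0.    1.03  0.06]
tip [497.81  24.85  29.14] rel mid gap x,y 0.39 0.56 Fcar -0.19 -0.85 -0.94
```

Call:
{"op": "drive_tool", "data": {
  "rows": [
    [[0,0,-0.02,0,0,0],[0,0,-0.04,0,0,0],[0,0,-0.04,0,0,0]]
  ]
}}

```text
time_s: 8.85
eef_pos: [498.0, 24.8, 282.3]
ee_rot: [-0.001, 0.789, 0.615, -0.0]
force: [0.2, -0.6, -1.5]
grip_width: 0.16
```

```bash
python3 st.py
```

```text
t 8.85 tcp [497.99  24.8  282.35] grasp [497.8   24.86 127.35] jawyaw -14.14 zdir [-1.2e-03  4.0e-04 -1.0e+00] F [ 0.17 -0.58 -1.55] T [-0.03  -0.008  0.023] w 0.1596 j [-0.19  0.39  1.73  0.    1.02  0.06]
tip [497.68  24.9   24.95] rel mid gap x,y 0.25 0.57 Fcar 0.3 -0.52 -1.55
```

Call:
{"op": "drive_tool", "data": {
  "rows": [
    [[0,0,-0.03,0,-0.0008,0],[0,0,-0.06,0,-0.0008,0],[0,0,-0.09,0,-0.0008,0],[0,0,-0.11,0,-0.0008,0]]
  ]
}}

```text
time_s: 9.35
eef_pos: [498.0, 24.8, 271.1]
ee_rot: [-0.0, 0.789, 0.615, 0.0]
force: [-0.1, -0.1, -0.8]
grip_width: 0.161
```

```bash
python3 st.py
```

```text
t 9.35 tcp [497.98  24.81 271.11] grasp [497.95  24.87 116.11] jawyaw -14.14 zdir [-2.e-04  4.e-04 -1.e+00] F [-0.13 -0.06 -0.78] T [0.021 0.002 0.048] w 0.1606 j [-0.19  0.41  1.74  0.    0.99  0.06]
tip [497.93  24.91  13.71] rel mid gap x,y 0.49 0.65 Fcar -0.12 -0.09 -0.78
```

Call:
{"op": "drive_tool", "data": {
  "rows": [
    [[0,0,-0.01,0,0,0],[0,0,-0.02,0,0,0],[0,0,-0.03,0,0,0],[0,0,-0.03,0,0,0]]
  ]
}}

```text
time_s: 9.85
eef_pos: [498.0, 24.8, 268.1]
ee_rot: [-0.0, 0.789, 0.615, 0.0]
force: [-0.4, 0.7, -1.1]
grip_width: 0.154
```

```bash
python3 st.py
```

```text
t 9.85 tcp [497.97  24.81 268.09] grasp [497.94  24.87 113.09] jawyaw -14.14 zdir [-2.e-04  4.e-04 -1.e+00] F [-0.45  0.66 -1.08] T [ 0.001  0.014 -0.03 ] w 0.1541 j [-0.19  0.41  1.75  0.    0.98  0.06]
tip [497.92  24.91  10.69] rel mid gap x,y 0.48 0.65 Fcar -0.6 0.53 -1.08
```

Call:
{"op": "drive_tool", "data": {
  "rows": [
    [[0,0,-0.01,0,0,0],[0,0,-0.015,0,0,0],[0,0,-0.015,0,0,0]]
  ]
}}

```text
time_s: 10.22
eef_pos: [498.0, 24.8, 266.7]
ee_rot: [-0.0, 0.789, 0.615, 0.0]
force: [0.4, -0.1, 0.6]
grip_width: 0.155
```

```bash
python3 st.py|tail -1
```

```text
tip [498.    24.91   9.26] rel mid gap x,y 0.56 0.66 Fcar 0.42 -0.03 0.64
```

Call:
{"op": "drive_tool", "data": {
  "rows": [
    [[0,0,-0.01,0,0,0],[0,0,-0.01,0,0,0]]
  ]
}}

```text
time_s: 10.48
eef_pos: [498.0, 24.8, 265.8]
ee_rot: [-0.0, 0.789, 0.615, 0.0]
force: [-1.0, -0.3, 2.8]
grip_width: 0.157
```

```bash
python3 st.py|tail -1
```

```text
tip [498.05  24.9    8.38] rel mid gap x,y 0.61 0.67 Fcar -0.88 -0.5 2.84
```

Call:
{"op": "drive_tool", "data": {
  "rows": [
    [[0,0,-0.006,0,0,0],[0,0,-0.012,0,0,0],[0,0,-0.012,0,0,0]]
  ]
}}

```text
time_s: 10.85
eef_pos: [498.0, 24.8, 264.7]
ee_rot: [-0.0, 0.789, 0.615, 0.0]
force: [-1.7, 0.4, 5.2]
grip_width: 0.157
```

```bash
python3 st.py
```

```text
t 10.85 tcp [498.04  24.8  264.75] grasp [498.08  24.85 109.75] jawyaw -14.14 zdir [ 3.e-04  3.e-04 -1.e+00] F [-1.71  0.39  5.2 ] T [0.102 0.394 0.024] w 0.1568 j [-0.19  0.42  1.75  0.    0.97  0.06]
tip [498.11  24.89   7.35] rel mid gap x,y 0.67 0.67 Fcar -1.75 -0.04 5.2
```

Call:
{"op": "drive_tool", "data": {
  "rows": [
    [[0,0,0.008,0,0,0],[0,0,0.016,0,0,0],[0,0,0.016,0,0,0]]
  ]
}}

```text
time_s: 11.22
eef_pos: [498.0, 24.8, 266.2]
ee_rot: [-0.0, 0.789, 0.615, 0.0]
force: [-0.9, -0.1, 2.7]
grip_width: 0.155
```

```bash
python3 st.py
```

```text
t 11.22 tcp [498.03  24.8  266.24] grasp [498.06  24.85 111.24] jawyaw -14.14 zdir [ 2.e-04  3.e-04 -1.e+00] F [-0.86 -0.1   2.65] T [0.006 0.172 0.002] w 0.1545 j [-0.19  0.42  1.75  0.    0.98  0.06]
tip [498.08  24.89   8.84] rel mid gap x,y 0.64 0.66 Fcar -0.81 -0.31 2.65
```

Call:
{"op": "drive_tool", "data": {
  "rows": [
    [[0,0,0.005,0,0,0],[0,0,0.005,0,0,0]]
  ]
}}

```text
time_s: 11.48
eef_pos: [498.0, 24.8, 266.7]
ee_rot: [-0.0, 0.789, 0.615, 0.0]
force: [-0.5, 0.6, 0.8]
grip_width: 0.157
```

Call:
{"op": "drive_tool", "data": {
  "rows": [
    [[0,0,0,0,0,0],[0,0,0,0,0,0],[0,0,0,0,0,0],[0,0,0,0,0,0],[0,0,0,0,0,0],[0,0,0,0,0,0]]
  ],
  "fingers": 0.2
}}

```text
time_s: 12.22
eef_pos: [498.0, 24.8, 266.7]
ee_rot: [-0.0, 0.789, 0.615, 0.0]
force: [0.0, 0.4, -0.4]
grip_width: 0.594
```

```bash
python3 st.py
python3 - <<'E'
from rig import viewer
import cv2,numpy as np
cv2.imwrite("pics/wrist5.png",viewer.capture("wrist")[:,:,::-1])
E
```

```text
t 12.22 tcp [498.02  24.81 266.67] grasp [498.04  24.87 111.67] jawyaw -14.14 zdir [ 1.e-04  4.e-04 -1.e+00] F [ 0.03  0.36 -0.4 ] T [0.035 0.028 0.026] w 0.5944 j [-0.19  0.41  1.75  0.    0.98  0.06]
tip [498.05  24.91   9.27] rel mid gap x,y 0.61 0.67 Fcar -0.06 0.36 -0.4
```

View pics/wrist5.png

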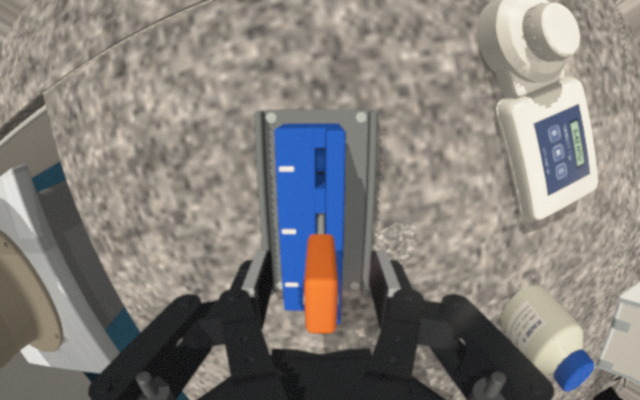

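Released: the handle at pixel (320, 283) stands free between the open fingers, and the blade is in the middle gap. I'll retreat straight up.

Call:
{"op": "drive_tool", "data": {
  "rows": [
    [[0,0,0.15,0,0,0],[0,0,0.5,0,0,0],[0,0,0.9,0,0,0],[0,0,1.0,0,0,0],[0,0,1.0,0,0,0]]
  ]
}}

```text
time_s: 12.9
eef_pos: [497.9, 24.8, 367.2]
ee_rot: [0.0, 0.789, 0.615, 0.001]
force: [0.4, -0.9, -0.0]
grip_width: 0.601
```

Call:
{"op": "drive_tool", "data": {
  "rows": [
    [[-0.3,-0.3,0.2,0,0,0],[-0.8,-0.8,0.3,0,0,0],[-0.9,-0.9,0.3,0,0,0],[-0.9,-0.9,0.3,0,0,0],[-0.9,-0.9,0.3,0,0,0]]
  ]
}}

```text
time_s: 13.52
eef_pos: [408.3, -64.8, 396.6]
ee_rot: [-0.0, 0.789, 0.615, 0.0]
force: [0.6, 0.5, -0.3]
grip_width: 0.593
```

```bash
python3 st.py
python3 - <<'E'
from rig import viewer
import cv2,numpy as np
from h import *
w=viewer.capture("wrist")[:,:,::-1];s=viewer.capture("scene")[:,:,::-1];t=viewer.capture("top")[:,:,::-1]
z=lambda i,x,y,w,h,s:cv2.resize(i[y:y+h,x:x+w],None,fx=s,fy=s,interpolation=cv2.INTER_CUBIC)
cv2.imwrite("pics/end.png",np.vstack([np.hstack([z(s,300,165,80,80,4),z(t,290,180,80,80,4)]),cv2.resize(w,(640,400))[:280]]))
cs,ct=viewer.calibration("scene"),viewer.calibration("top")
for i,c,n,b in[(s,cs,"s",(290,165,90,80)),(t,ct,"t",(290,180,80,80))]:
    m=cv2.inRange(cv2.cvtColor(np.ascontiguousarray(i),cv2.COLOR_BGR2HSV),(5,150,110),(20,255,255));o=np.zeros_like(m);x,y,ww,h=b;o[y:y+h,x:x+ww]=m[y:y+h,x:x+ww]
    p=np.argwhere(o);print(n,len(p),p.mean(0)[::-1],"expect handle mid (z=109):",proj(c,(498,24.9,109)),"rows",p[:,0].min(),p[:,0].max(),"exp top/bot",proj(c,(498,24.9,133))[1],proj(c,(498,24.9,85))[1])
E
```

```text
t 13.53 tcp [408.33 -64.79 396.55] grasp [408.36 -64.65 241.55] jawyaw -14.13 zdir [ 2.e-04  9.e-04 -1.e+00] F [ 0.59  0.49 -0.32] T [0.003 0.069 0.01 ] w 0.5934 j [-0.44  0.07  1.82  0.    1.25 -0.2 ]
tip [408.38 -64.57 139.15] rel mid gap x,y -64.76 -107.83 Fcar 0.45 0.61 -0.32
s 183 [336.46994536 199.53551913] expect handle mid (z=109): [336.01338234 200.14275839] rows 190 209 exp top/bot 193.5901296905167 206.47184943792342
t 36 [323.13888889 214.86111111] expect handle mid (z=109): [322.26824832 215.08547526] rows 213 217 exp top/bot 214.5927689308525 215.55986343320788
```

View pics/end.png

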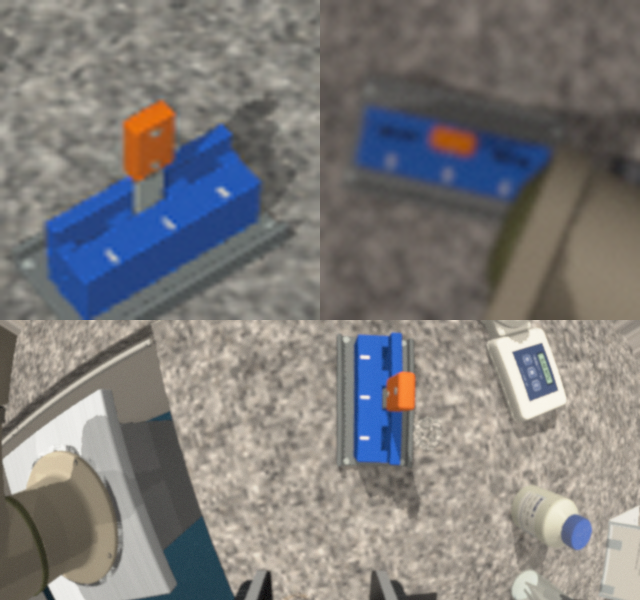

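The end picture shows the blade standing upright in the middle gap. The handle matches its expected fully-home position within 1 px, and the other objects in view haven't moved.

```bash
python3 -c "
from rig import ctrl
print(ctrl.finish_job())"
```

```text
the job is handed in; nothing more can be done
None
```

The blade is standing released in the middle gap, pushed fully home, and the job is handed in at about 13.7 s of the 58 s allowed.

- **Finding the gap:** I drew the blade out of the rest and slid it over the ledge until it touched the back wall at about 2 N. I backed off about 1 mm and lowered it into the middle gap. It passed the keeper height (about z = 31 mm) with no drag, so that gap was clear and I did not try the other two.
- **Pushing home:** It met the sprung floor at about z = 10 mm. I pressed it to about 6 N, eased off to about 1.5 N and let go. The highest force I read in the whole job was about 5 N (about 6 N allowing for the sensor's zero offset).
- **Last checks:** In the scene and top views the orange handle is within about 1 px of where a fully-home blade should appear. The gripper is clear of everything. The bottle and turbidimeter look undisturbed in the wrist view; I did not measure their positions again. The timer was not in the last pictures, and the arm never went near it.
- **Disagreements:** The first fix on the blade tip's y position differed by about 1.5 mm between the arm's reading and the wrist picture. I took a value in between, which fitted inside the ±3 mm play. The wall contact put the gap about 0.5 mm further in x than the pictures did.

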